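Third hand at the screwing jig

TASK

I am about to drive a screw into the end of the thickest of the three loose wooden offcuts on the left part of the bench. Lay it flat on the bed of the screwing jig, one of its narrow ends squarely against the sprung stop and centred on the stop's screw hole, and push it steadily away from the open end of the bed until the pointer of the stop stands between the two marks, never driving the stop to the end of its travel. Finish while still holding it pressed there - do not let go - and leave the other offcuts, the tape, the wood slice and the marker where they lie.

Things in the scene. Friction and masses are not known exactly. Their poses are not given: they have to be found in the camera images.
- block_mid (a point): Centre of the workpiece: the thickest offcut, a plain block 40 (its x) x 60 (its y) x 25 mm (its z, up), about 35 g, lying loose on the bench with its centre 12.5 mm above it. Its narrow ends, 40 x 25 mm, are 30 mm from the centre along +y and -y; either may go against the stop. The three offcuts lie in one area and may have changed places.
- jig_bed (a point): Screwing jig, fixed to the bench: centre of the upper face of its plywood bed, 15 mm above the bench. Bed 220 mm along its x, 130 mm along its y. x runs from the open end towards the stop and is the direction to push; z is up. The bed is bare from x = -110 to -2 mm; the stop's face is at x = +10 mm; behind it at x = 47 to 67 mm stands a fixed backing block, 40 mm high, with two spring tubes.
- stop_face (a point): Centre of the screw hole in the sprung stop's front face, 12.5 mm above the bed; at rest at x = +10 mm, y = 0 of the bed. The stop is a wooden plate 94 mm wide (jig y), 14 mm thick, its top 37 mm above the bed; the face looks along the jig's -x. Its steel pointer, level with the face, lies over the scale rail.
- scale (a point): Midway between the two dark marks on the fixed scale rail at the left edge of the bed, at the top of the rail, 28 mm above the bed. The rail is 12 mm wide, at x = -2 to +60 mm, y = +50 to +62 mm of the bed. The marks are 8 mm apart, at x = +16 and +24 mm.
- stop (a joint): How far the sprung stop is pushed back along the jig's x, in m: 0 at rest, 0.020 at the end of its travel. Its spring gives 1 N for each mm. The pointer is on the first mark at 0.006 and on the second at 0.014, which is a push of 6 to 14 N.
- long_offcut_mid (a point): Centre of the long offcut, 30 x 80 x 18 mm. Not used.
- small_offcut_mid (a point): Centre of the small offcut, 30 x 50 x 20 mm. Not used.
- tape_mid (a point): Centre of a roll of brown tape, 83 mm across and 20 mm high, lying flat. Not used.
- slice_mid (a point): Centre of a round slice of branch, 47 mm across and 15 mm thick. Not used.
- marker_mid (a point): Middle of a felt marker, 138 mm long and 15 mm thick, lying down. Not used.

How it is judged:
On the way:
1. the thick offcut lies flat on the bed of the jig, in front of the stop (z of block_mid in the frame of jig_bed between 0.0085 and 0.0175 m and angle between the z axis of block_mid and the z axis of jig_bed, either way round below 0.09 rad and x of block_mid in the frame of jig_bed between -0.1 and 0.01 m and y of block_mid in the frame of jig_bed between -0.04 and 0.04 m), for 0.1 s.
At the end, for the whole second after the job is handed in: Offcut flat on the bed (centre 8.5 to 17.5 mm above it, tilt under 0.09 rad), square to the stop within 0.12 rad, centred within 10 mm, stop pushed back 5 to 15 mm with 4 to 17 N between offcut and stop, the robot still pressing the offcut (z of block_mid in the frame of jig_bed between 0.0085 and 0.0175 m and angle between the z axis of block_mid and the z axis of jig_bed, either way round below 0.09 rad and angle between the y axis of block_mid and the x axis of jig_bed, either way round below 0.12 rad and y of block_mid in the frame of jig_bed between -0.01 and 0.01 m and value of joint stop between 0.005 and 0.015 m and contact force between block and stop between 4 and 17 N and contact force between any of the fingers, the arm and block above 1.5 N); the arm keeps its last pose, push and grip.
It fails at once if the stop is driven to the end of its travel (value of joint stop above 0.0188 m).
It fails at once if another offcut, the tape, the wood slice or the marker is moved more than 3 cm (distance of any of long_offcut_mid, small_offcut_mid, tape_mid, slice_mid, marker_mid from where it was at the start of the episode above 0.03 m).
It also fails if it takes over 35 s, if anything falls off the work surface, if the arm or the gripper's body presses on something with over 40 N, if the wrist force passes 120 N, or if a joint passes its speed limit or range.

ROBOT

A 6-joint arm with a two-finger parallel gripper is mounted at the origin on a cart in front of the work surface, level with it; the furniture and walls round the work are solid. World frame = base frame: x ahead of the robot, y to its left, z up, the work surface at z = 0. Lengths are in m, angles in rad, forces in N, time in s.
With the tool pointing down it reaches from about 0.25 to 0.775 m from the base axis. Payload 4 kg.
Tool frame: the origin (TCP) lies at the very end of the fingers, on their centre line; the grasp point (between the pads) lies behind it (manip.tcp_to_grasp is the z of the grasp point in the tool frame, in m); z points along the fingers, y is the direction in which the jaws open and shut (so a half turn about z gives the same grasp; the last joint's range is limited). The gripper opens to 94 mm and grips with 3 to 60 N. Pads are 16 mm wide; open, the fingers measure 119 mm over their backs; the gripper's body (75 mm by 177 mm) begins 78 mm behind the grasp point.
Start: joints at [-1.438, 0.087, 1.371, -0, 1.684, -0.103], TCP at [0.128, -0.535, 0.206] pointing down, gripper open.
Joint ranges: [-3.1, 3.1], [-0.76, 2.03], [0.27, 2.55], [-1.08, 4.22], [0.17, 2.65], [-2.57, 2.57]. Speed limits (rad/s): [2.79, 2.79, 3.14, 3.14, 3.14, 3.14].

INTERFACE

Orientations are given as [roll, pitch, yaw] about the fixed x, y, z axes, in that order (R = Rz(yaw) Ry(pitch) Rx(roll)).
In Python, from cell import read_state, optics, manip gives the robot as it stands.
- The arm moves only by the tool play_rows, never from a script. Its argument "plan" is a list of rows, each a list of 2 entries, a list of its own where there are three numbers: the shift along the world's x, y, z in units of 50 mm (1.0 is 50 mm), then the turn, a rotation vector about the world's x, y, z in units of 6 degrees (1.0 is 6 degrees). A call has 1 to 20 rows; each row is the pose to reach, as a shift and turn from the pose commanded when the call began; what a row does not reach only later rows make up. A row lasts 1/8 s, in which the tool goes at most 62.5 mm and 10.7 degrees, less where a joint would pass 70% of its speed; a pose out of reach is approached as far as the arm can. A call with a gripper value outside its range is refused whole. "hand" is the finger opening in mm, from 0 to 94, set as the call begins (left out, the last holds). The fingers move at their own pace and stop on an object; "newtons" is the grip in N (left out, the last holds). Time passes only in rows, so rows that repeat a pose let the fingers close. It gives the time, the measured TCP pose, the force and the opening at its end, in the units of the state.
- read_state(): the state, without advancing time (a new reading comes with each control period).
- optics.capture(name): name is "side" or "top" or "wrist"; returns (picture, depth): 384x512x3 uint8, red, green, blue; 384x512 float32, m along the optical axis (not along the pixel's ray), 0 where there is no reading.
- optics.calibration(name): a dict with "fx", "fy", "cx", "cy" (pixels), "dist_coeffs" ([k1, k2, p1, p2, k3] as OpenCV has them; the pictures are not rectified), "world_to_cam" (4x4, takes a point from world to camera coordinates); the wrist camera has in their place "mount" (4x4, takes a point from camera to tool coordinates, whose origin is the TCP and whose axes are the flange's). Camera axes: x right, y down, z forward; pixel columns grow to the right and rows downward; lengths in m; the calibration is good to about 2 mm. A picture is of the moment at which its call begins: read the wrist's pose just before it. calibration takes no time and is no camera call.
- manip.finish_job(): hands the job in, once; it reports no verdict.
The state is a dict: "time": time; "joint_positions": joint angles; "joint_velocities": joint speeds; "joint_efforts": joint torques, N m; "tool_pos": TCP position; "tool_rot": TCP orientation; "contact_force": force on the tool from outside, world axes, zero at the start; "moment": the same for the moment, N m; "grip_width": finger opening in m.
Only numpy, scipy, OpenCV 4.12 (cv2) and the standard library are available. Lean on these libraries where they do the work, as an engineer would, in place of code of your own. Each camera call takes 0.05 s, during which the arm holds its last target.

## Working session

There is one attempt and no reset: what is moved stays moved. The work goes in short steps, Python scripts to look and compute and a tool call to move; the robot and the scene stay as the last step left them, time stands still between calls to the robot, and variables do not carry over. Pictures are saved under pics/ and viewed, and the job is handed in when it is done.

Besides the shell and the picture viewer there is one more tool, called after "Call:" as a command line: name --argument value ..., lists and objects as JSON in quotes. play_rows: Moves the arm, as the interface text tells. Its arguments: {"type":"object","properties":{"plan":{"type":"array","items":{"type":"array"}},"hand":{"type":"number"},"newtons":{"type":"number"}},"required":["plan"]}

```bash
ls; mkdir -p pics; cat > h.py <<'E'
import numpy as np,cv2
from cell import read_state,optics,manip
def save(n,name):
    p,d=optics.capture(n); cv2.imwrite(f'pics/{name}.png',p[:,:,::-1]); np.save(f'pics/{name}.npy',d); return p,d
def world(n,uv,d,state=None):
    c=optics.calibration(n)
    K=np.array([[c['fx'],0,c['cx']],[0,c['fy'],c['cy']],[0,0,1]])
    r=cv2.undistortPoints(np.array([[uv]],float),K,np.array(c['dist_coeffs']))[0,0]
    pc=np.array([r[0]*d,r[1]*d,d,1])
    return (np.linalg.inv(np.array(c['world_to_cam']))@pc)[:3]
def plane(n,uv,z):
    a=world(n,uv,0.0);b=world(n,uv,1.0)
    return a+(b-a)*(z-a[2])/(b[2]-a[2])
E
python3 - <<'E'
from h import *
print(read_state()); print(manip.tcp_to_grasp)
save('top','top0');save('side','side0')
E
```

```text
pics
{'time': 0.0, 'joint_positions': array([-1.43811389e+00,  8.79697038e-02,  1.37219269e+00, -2.52194309e-05,
        1.68359795e+00, -1.03140875e-01]), 'joint_velocities': array([-0.00072371,  0.00245089,  0.00039288,  0.00079952,  0.00112655,
       -0.00048677]), 'joint_efforts': array([-1.28433621e-03, -3.40184999e+01, -3.02427113e+01,  7.16182007e-02,
        3.29568679e-02, -1.48833078e-04]), 'tool_pos': array([ 0.12839879, -0.53425941,  0.20432737]), 'tool_rot': array([-3.13943391e+00, -1.98248693e-04,  2.35820282e-01]), 'contact_force': array([-1.03241564,  0.48859718,  0.10199953]), 'moment': array([0.05380137, 0.01020138, 0.02639908]), 'grip_width': 0.0937599855178627}
-0.0188
```

View pics/top0.png

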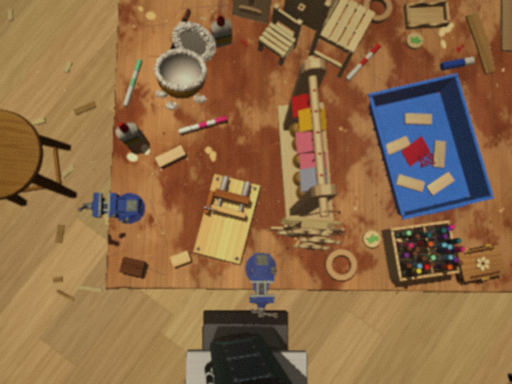

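View pics/side0.png

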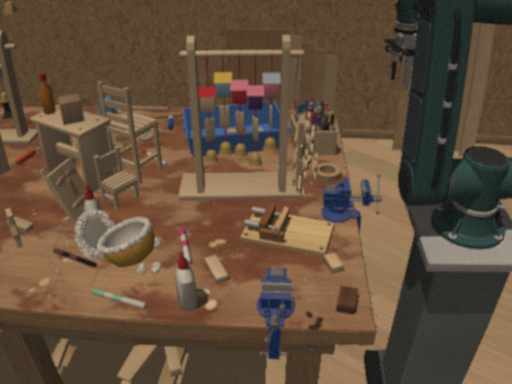

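The top view shows the jig around (228,220), with its stop end up. Offcut candidates are at (171,156), (180,259) and (133,268). I'll enlarge the picture and check heights with depth.

```bash
python3 - <<'E'
from h import *
im=cv2.imread('pics/top0.png')
cv2.imwrite('pics/top0z.png',cv2.resize(im[140:290,105:275],None,fx=4.5,fy=4,interpolation=cv2.INTER_CUBIC)[:600])
d=np.load('pics/top0.npy')
for n,uv in dict(a=(171,156),b=(180,259),c=(133,268),bench=(160,220),bed=(220,240),benchb=(150,270),stop=(234,198)).items():
    dd=np.median(d[uv[1]-1:uv[1]+2,uv[0]-1:uv[0]+2]); print(n,dd,world('top',uv,dd).round(4))
print(optics.calibration('top'))
E
```

```text
a 1.3199815 [0.6655 0.2139 0.0171]
b 1.2832754 [0.3871 0.1803 0.0208]
c 1.2737303 [0.3625 0.302  0.0245]
bench 1.315606 [ 4.914e-01  2.405e-01 -4.000e-04]
bed 1.2964351 [0.4387 0.0757 0.0164]
benchb 1.2987769 [ 0.3569  0.2621 -0.0005]
stop 1.2725939 [0.5482 0.0393 0.0547]
{'fx': 482.8355338271932, 'fy': 482.8355338271932, 'cx': 255.7617119961632, 'cy': 195.2655959554091, 'dist_coeffs': array([0.03481828, 0.        , 0.        , 0.        , 0.        ]), 'world_to_cam': array([[ 0.01185961, -0.99961049,  0.02526304, -0.02595628],
       [-0.99250588, -0.01484073, -0.12129234,  0.55855058],
       [ 0.12162002, -0.02363524, -0.99229529,  1.26110802],
       [ 0.        ,  0.        ,  0.        ,  1.        ]])}
```

View pics/top0z.png

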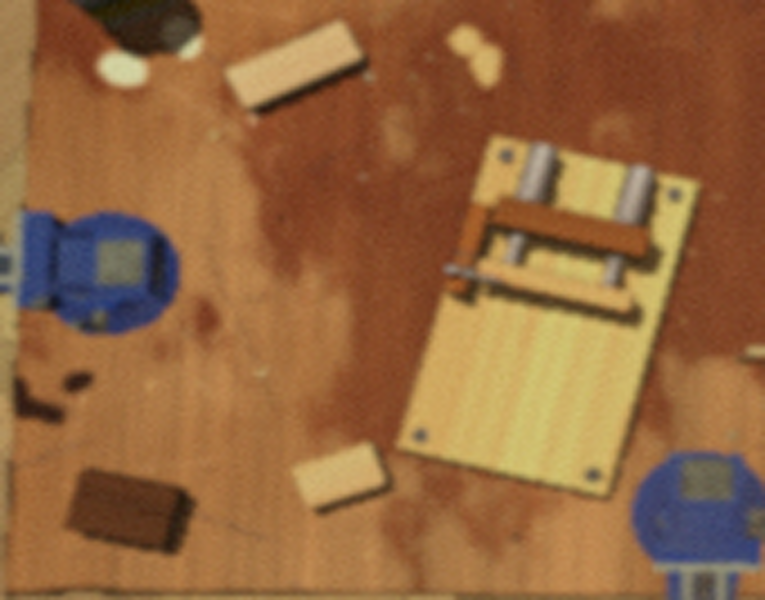

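The dark block at (133,268) is the thick one, with its top at 24.5 mm. Next I'll measure the block, the bed corners and the vice heights.

```bash
cat > m.py <<'E'
from h import *
d=np.load('pics/top0.npy')
c=optics.calibration('top')
K=np.array([[c['fx'],0,c['cx']],[0,c['fy'],c['cy']],[0,0,1]])
H,W=d.shape
uv=np.stack(np.meshgrid(np.arange(W),np.arange(H)),-1).reshape(-1,1,2).astype(float)
r=cv2.undistortPoints(uv,K,np.array(c['dist_coeffs']))[:,0]
pc=np.c_[r*d.reshape(-1,1),d.reshape(-1),np.ones(H*W)]
P=(pc@np.linalg.inv(np.array(c['world_to_cam'])).T)[:,:3].reshape(H,W,3)
if __name__=='__main__':
    sub=P[250:285,112:155].reshape(-1,3)
    m=sub[(sub[:,2]>0.019)&(sub[:,2]<.03)]
    print('block',len(m),cv2.minAreaRect((m[:,:2]*1000).astype(np.float32)),m.mean(0))
    z=[(490,135),(700,182),(610,497),(397,447)]
    C=[plane('top',(105+u/4.5-.4,140+v/4-.4),.015) for u,v in z]; C=np.array(C);print(C.round(4), C.mean(0))
    e=[C[0]-C[3],C[1]-C[2],C[0]-C[1],C[3]-C[2]]
    for q in e: print(np.linalg.norm(q),np.arctan2(q[1],q[0]))
    # block top corners in zoom
    for n,(a,b,cc,dd) in dict(vr=(240,285,245,310),vl=(185,225,80,150)).items():
        s=P[a:b,cc:dd].reshape(-1,3); s=s[s[:,2]>.02]
        print(n,s.min(0),s.max(0))
    sub=P[170:270,190:265].reshape(-1,3); print(sub[:,2].max())
E
python3 m.py
```

```text
block 342 ((366.0294494628906, 305.2386474609375), (59.85871505737305, 39.8272590637207), 77.53893280029297) [0.36592785 0.30503606 0.025217  ]
[[ 0.6198  0.0973  0.015 ]
 [ 0.5894 -0.0306  0.015 ]
 [ 0.3759  0.0206  0.015 ]
 [ 0.4076  0.1476  0.015 ]] [0.49818382 0.05871868 0.015     ]
0.21803528746001236 -0.2328680696606029
0.21948623433235998 -0.23543973645034605
0.131448494455144 1.3371749966706494
0.1308931809329598 1.3260921003745714
vr [ 0.32505172 -0.15726316  0.02479965] [0.43709948 0.01214971 1.31979519]
vl [0.40129659 0.01214971 0.02070169] [0.55171385 0.43230761 1.31979519]
1.3197951879830905
```

```bash
python3 - <<'E'
from m import *
ok=d>0
Q=P[ok]
np.set_printoptions(linewidth=220)
xs=np.arange(.1,.8,.05); ys=np.arange(.45,-.65,-.05)
print('x\\y',[round(y,2) for y in ys])
for x in xs[::-1]:
    print(round(x,2),' '.join('%4d'%(1000*Q[m][:,2].max()) if (m:=(Q[:,0]>=x)&(Q[:,0]<x+.05)&(Q[:,1]<=y)&(Q[:,1]>y-.05)).any() else '   .' for y in ys))
E
```

```text
x\y [np.float64(0.45), np.float64(0.4), np.float64(0.35), np.float64(0.3), np.float64(0.25), np.float64(0.2), np.float64(0.15), np.float64(0.1), np.float64(0.05), np.float64(0.0), np.float64(-0.05), np.float64(-0.1), np.float64(-0.15), np.float64(-0.2), np.float64(-0.25), np.float64(-0.3), np.float64(-0.35), np.float64(-0.4), np.float64(-0.45), np.float64(-0.5), np.float64(-0.55), np.float64(-0.6)]
0.75    .    7    7    9   14   17   20   18    7    9  464  469    .    7    6   88   11   18   18   17   92    7
0.7    .    8  146   93    8   20   16    7    6    8  459  469  349   23    7   90   85   45   36   23   91    6
0.65    .    9   97   22   24   23    6    8    7    7  358  431  355   24    6   88   88   47   42   37   91   93
0.6    .    7    7   15   24    6   12   46   18    6  340  432  319   23    8    7   90   39   40   20   83   91
0.55    .  102  102   15   10    7   50   62   61   36  357  431  357   25    8    7   89   19   19   33   85   90
0.5  112  106  107   92    7    8   58   62   60   59   23  470  460   24    7    7   89   90   90   90   90   85
0.45    .  
[... 204 characters left out ...]
149   62   62
0.35    .    7   32   32   26   25   20   20   21  101  102    8    8   28   26    9  147  151  147  146   63   64
0.3    .    7   31   28    6    8    8    7   16  106  104    7    7   24   24    6   91   90    6    6   58   55
0.25    .    .    .   -6    .    .    0    .    .  106  119    .    .    .    .    .    .    .    .    .    .    .
0.2 -837 -832 -833 -833 -836 -832 -832  507  589  608  606 -835 -835 -835 -835 -832 -835 -831 -831 -833 -835 -836
0.15 -836 -833 -834 -832 -834 -738 -742  502 -739 -738 -743   -8 -740 -831 -834 -835 -833 -836 -833  319 -833 -833
0.1 -833 -830 -833 -836 -834    7    6  302 -545 -551    5    6    7 -830 -833 -833 -833 -834 -833 -830  222 -834
```

```bash
python3 - <<'E'
from m import *
ok=d>0
Q=P[ok]
for lo,hi in [(.03,.2),(.08,.2)]:
    s=Q[(Q[:,0]>.38)&(Q[:,0]<.6)&(Q[:,1]>.2)&(Q[:,1]<.45)&(Q[:,2]>lo)&(Q[:,2]<hi)]
    h=cv2.convexHull((s[:,:2]*1000).astype(np.float32))[:,0]; print(lo,h.astype(int).tolist()); 
    m=s[s[:,0]<.48]; print(m.min(0) if len(m) else None, m.max(0) if len(m) else None)
for lo,hi in [(.03,.2),(.08,.2)]:
    s=Q[(Q[:,0]>.25)&(Q[:,0]<.46)&(Q[:,1]>-.12)&(Q[:,1]<.05)&(Q[:,2]>lo)&(Q[:,2]<hi)]
    h=cv2.convexHull((s[:,:2]*1000).astype(np.float32))[:,0]; print(lo,h.astype(int).tolist())
print(optics.calibration('wrist'))
E
```

```text
0.03 [[551, 336], [551, 376], [550, 388], [550, 390], [528, 432], [506, 427], [380, 304], [380, 288], [503, 283], [523, 282], [525, 282], [540, 283], [543, 285]]
[0.38079311 0.28818886 0.03013998] [0.3809608  0.30410602 0.03169223]
0.08 [[551, 336], [551, 376], [550, 388], [550, 390], [515, 425], [511, 427], [506, 427], [504, 423], [492, 389], [490, 342], [490, 340], [490, 338], [502, 285], [505, 284], [523, 282], [525, 282], [536, 283], [541, 284]]
None None
0.03 [[459, -89], [459, -87], [459, -69], [404, -12], [352, -4], [296, -3], [294, -3], [291, -3], [286, -3], [255, -12], [252, -14], [251, -26], [251, -39], [250, -64], [250, -67], [250, -69], [421, -119], [424, -119], [449, -118]]
0.08 [[459, -89], [459, -87], [459, -69], [404, -14], [399, -12], [352, -4], [296, -3], [294, -3], [291, -3], [286, -3], [284, -5], [254, -46], [252, -51], [250, -64], [250, -67], [250, -69], [437, -118], [439, -118], [441, -118], [449, -118]]
{'fx': 311.4669022385455, 'fy': 311.4669022385455, 'cx': 247.51943119646904, 'cy': 191.246254699279, 'dist_coeffs': array([-0.06163556,  0.        ,  0.        ,  0.        ,  0.        ]), 'mount': array([[ 1.03241777e-03, -9.64892394e-01, -2.62643490e-01,
         7.62358018e-02],
       [ 9.99999351e-01,  1.12261843e-03, -1.93375770e-04,
        -1.08800940e-03],
       [ 4.81435233e-04, -2.62643120e-01,  9.64892926e-01,
        -1.79181884e-01],
       [ 0.00000000e+00,  0.00000000e+00,  0.00000000e+00,
         1.00000000e+00]])}
```

Call:
play_rows --plan '[[[-0.16,0.88,0.6],[0,0,0]],[[-0.36,1.88,1.2],[0,0,0]],[[-0.56,2.98,1.7],[0,0,0]],[[-0.66,3.98,2.0],[0,0,0]],[[-0.26,4.88,2.1],[0,0,0.5]],[[0.64,5.48,2.1],[0,0,1.5]],[[1.64,6.18,2.1],[0,0,2.5]],[[2.44,7.08,2.1],[0,0,3.5]],[[3.04,8.08,2.1],[0,0,4.5]],[[3.44,9.18,2.1],[0,0,5.5]]]' --hand 70 --newtons 40

```text
time: 1.35
tool_pos: [0.3011, -0.0739, 0.3098]
tool_rot: [-3.141, 0.0, 0.815]
contact_force: [2.2, 0.4, 0.7]
grip_width: 0.0702
```

Call:
play_rows --plan '[[[0.2,1.2,0],[0,0,1]],[[0.2,2.4,0],[0,0,2]],[[0,3.5,0],[0,0,3]],[[-0.2,4.6,0],[0,0,4]],[[0,5.6,-0.2],[0,0,5]],[[0.4,6.5,-0.6],[0,0,5.13]],[[0.8,7.1,-1.3],[0,0,5.13]],[[1.2,7.4,-2.0],[0,0,5.13]],[[1.28,7.46,-2.22],[0,0,5.13]],[[1.28,7.46,-2.22],[0,0,5.13]]]'

```text
time: 2.6
tool_pos: [0.364, 0.2967, 0.199]
tool_rot: [-3.14, 0.002, 1.349]
contact_force: [-0.2, 0.4, 0.9]
grip_width: 0.0701
```

```bash
cat >> h.py <<'E'
from scipy.spatial.transform import Rotation as R
def wristT(s):
    T=np.eye(4);T[:3,:3]=R.from_euler('xyz',s['tool_rot']).as_matrix();T[:3,3]=s['tool_pos'];return T@np.array(optics.calibration('wrist')['mount'])
def cloud(n,d,s=None):
    c=optics.calibration(n);K=np.array([[c['fx'],0,c['cx']],[0,c['fy'],c['cy']],[0,0,1]])
    H,W=d.shape
    uv=np.stack(np.meshgrid(np.arange(W),np.arange(H)),-1).reshape(-1,1,2).astype(float)
    r=cv2.undistortPoints(uv,K,np.array(c['dist_coeffs']))[:,0]
    pc=np.c_[r*d.reshape(-1,1),d.reshape(-1),np.ones(H*W)]
    T=wristT(s) if n=='wrist' else np.linalg.inv(np.array(c['world_to_cam']))
    return (pc@T.T)[:,:3].reshape(H,W,3)
E
python3 - <<'E'
from h import *
s=read_state();p,d=save('wrist','w1');print(s['tool_pos'],s['tool_rot'],s['time'])
P=cloud('wrist',d,s);np.save('pics/w1P.npy',P)
m=(P[...,2]>.019)&(P[...,2]<.032)&(d>0)&(P[...,0]>.31)&(P[...,0]<.43)&(P[...,1]>.25)&(P[...,1]<.36)
q=P[m];print(len(q),cv2.minAreaRect((q[:,:2]*1000).astype(np.float32)),q.mean(0))
E
```

```text
[0.36395243 0.29665297 0.19900844] [-3.14012756e+00  1.65082810e-03  1.34870934e+00] 2.6
1807 ((368.2896423339844, 306.6729431152344), (59.69905471801758, 40.048919677734375), 77.52571105957031) [0.36848831 0.30743099 0.02488446]
```

View pics/w1.png

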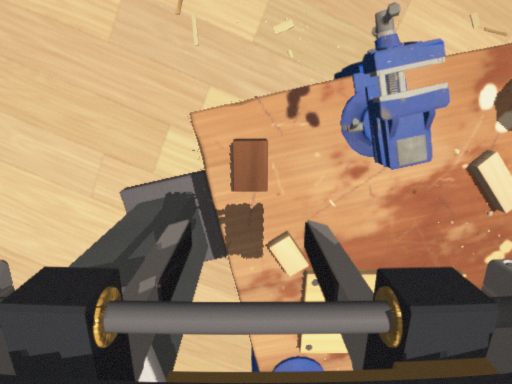

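```bash
python3 - <<'E'
from h import *
P=np.load('pics/w1P.npy')
for u,v in [(250,165),(243,230),(250,188),(240,145),(265,145),(287,253),(210,190),(300,200)]: print(u,v,P[v,u].round(4))
E
```

```text
250 165 [0.3686 0.3081 0.0248]
243 230 [3.402e-01 2.219e-01 3.000e-04]
250 188 [0.3627 0.2816 0.0256]
240 145 [0.3625 0.333  0.0243]
265 145 [0.3902 0.3269 0.0252]
287 253 [0.3896 0.1872 0.0204]
210 190 [ 0.3114  0.283  -0.0021]
300 200 [0.4199 0.246  0.0007]
```

Call:
play_rows --plan '[[[0.03,0.03,-0.9],[0,0,0]],[[0.03,0.03,-1.8],[0,0,0]],[[0.03,0.03,-2.6],[0,0,0]],[[0.03,0.03,-3.3],[0,0,0]],[[0.03,0.03,-3.7],[0,0,0]],[[0.03,0.03,-3.9],[0,0,0]],[[0.03,0.03,-3.9],[0,0,0]]]'

```text
time: 3.52
tool_pos: [0.3665, 0.2988, 0.0056]
tool_rot: [3.14, -0.001, 1.349]
contact_force: [-0.5, -0.3, -0.5]
grip_width: 0.0696
```

Call:
play_rows --plan '[[[0,0,0],[0,0,0]],[[0,0,0],[0,0,0]],[[0,0,0],[0,0,0]],[[0,0,0],[0,0,0]],[[0,0,0],[0,0,0]],[[0,0,0],[0,0,0]]]' --hand 25 --newtons 45

```text
time: 4.28
tool_pos: [0.3663, 0.2989, 0.005]
tool_rot: [3.141, -0.001, 1.349]
contact_force: [-0.3, 0.0, 3.5]
grip_width: 0.0395
```

Call:
play_rows --plan '[[[0,0,0.4],[0,0,0]],[[0,0,1.2],[0,0,0]],[[0,-0.1,2.1],[0,0,0]],[[0.1,-0.5,2.9],[0,0,-1.2]],[[0.3,-1.0,3.1],[0,0,-2.7]],[[0.5,-1.5,3.1],[0,0,-4.2]],[[0.7,-2.0,3.1],[0,0,-5.7]],[[0.9,-2.5,3.1],[0,0,-7.2]],[[1.1,-3.0,3.1],[0,0,-8.7]],[[1.3,-3.5,3.1],[0,0,-10.2]],[[1.5,-4.0,3.1],[0,0,-11.7]],[[1.6,-4.3,3.1],[0,0,-13.2]],[[1.7,-4.58,3.1],[0,0,-14.7]],[[1.7,-4.58,3.1],[0,0,-15.13]],[[1.7,-4.58,3.1],[0,0,-15.13]]]'

```text
time: 6.15
tool_pos: [0.4506, 0.0696, 0.1588]
tool_rot: [3.141, 0.001, -0.235]
contact_force: [0.4, -1.3, -0.4]
grip_width: 0.0397
```

```bash
python3 - <<'E'
from h import *
s=read_state();p,d=save('wrist','w2');print(s['tool_pos'],s['tool_rot'],s['time'],s['grip_width'],s['contact_force'])
P=cloud('wrist',d,s);np.save('pics/w2P.npy',P)
save('top','top2')
im=cv2.imread('pics/top2.png');cv2.imwrite('pics/top2z.png',cv2.resize(im[140:290,105:275],None,fx=4.5,fy=4,interpolation=cv2.INTER_CUBIC)[:600])
E
```

```text
[0.4506395  0.06957339 0.1588147 ] [ 3.14130714e+00  1.38871687e-03 -2.35285029e-01] 6.15 0.0397284213553576 [ 0.4058239  -1.29013472 -0.42438996]
```

View pics/w2.png

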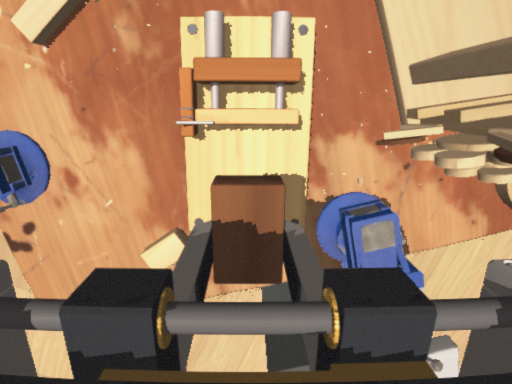

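View pics/top2z.png

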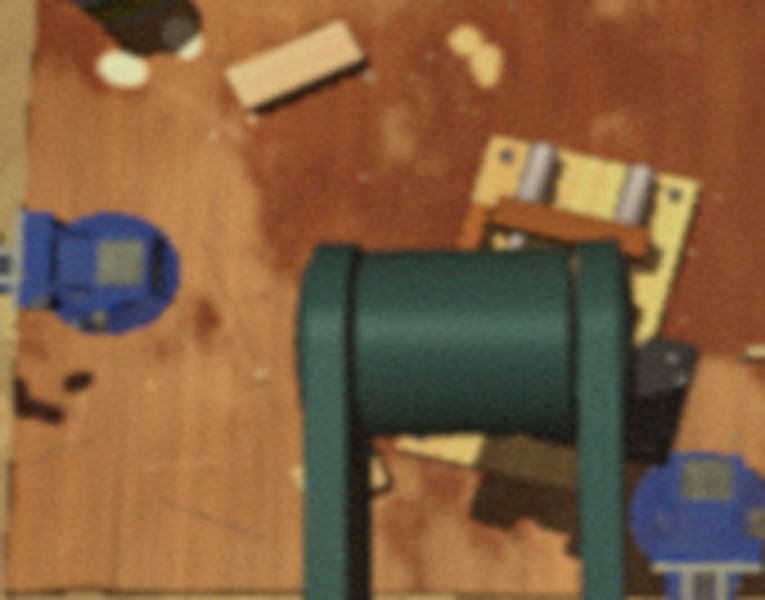

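```bash
python3 - <<'E'
from h import *
im=cv2.imread('pics/w2.png')
cv2.imwrite('pics/w2a.png',cv2.resize(im[0:235,165:330],None,fx=4,fy=2.5*1,interpolation=cv2.INTER_CUBIC))
P=np.load('pics/w2P.npy')
for u,v in [(193,160),(250,160),(247,118),(210,117),(290,117),(250,70),(250,200),(225,185),(275,185),(195,125)]: print(u,v,P[v,u].round(4))
bed=(abs(P[...,2]-.015)<.006)
ang=-.235;J=np.array([[np.cos(ang),np.sin(ang)],[-np.sin(ang),np.cos(ang)]])
O=np.array([.498,.0587])
jl=(P[...,:2]-O)@J.T
q=jl[bed&(abs(jl[...,0])<.13)&(abs(jl[...,1])<.09)]
for x in (-.05,-.03,-.01): 
  for k in (P,):
    m=bed&(abs(jl[...,0]-x)<.006)&(abs(jl[...,1])<.09); print('bed y range at',x,jl[m][:,1].min(),jl[m][:,1].max())
for nm,lo,hi in (('stop/back',.045,.062),):
    m=(P[...,2]>lo)&(P[...,2]<hi)&(abs(jl[...,1])<.045)&(jl[...,0]>-.02)&(jl[...,0]<.03); t=jl[m]; print(nm,len(t),t.min(0),t.max(0), np.median(P[m][:,2]))
    for y0 in np.arange(-.04,.041,.02):
        tt=t[abs(t[:,1]-y0)<.008]; print(y0,np.percentile(tt[:,0],[2,50,98]) if len(tt) else None)
m=(P[...,2]>.165)&(P[...,2]<.19)&(np.indices(m.shape)[1]>205)&(np.indices(m.shape)[1]<290)
m&=(np.indices(m.shape)[0]<280)&(np.indices(m.shape)[0]>160)
b=P[m]; print('block',len(b),b.mean(0),cv2.minAreaRect((b[:,:2]*1000).astype(np.float32)))
t=jl[m];print(np.percentile(t,[1,99],axis=0))
E
```

```text
193 160 [0.485  0.1212 0.0148]
250 160 [0.4713 0.063  0.0161]
247 118 [0.5149 0.0557 0.0503]
210 117 [0.5236 0.0879 0.0508]
290 117 [0.5069 0.0179 0.0518]
250 70 [0.5539 0.0437 0.0551]
250 200 [0.4771 0.0628 0.1779]
225 185 [0.4883 0.0738 0.1782]
275 185 [0.482  0.048  0.1775]
195 125 [0.5196 0.1066 0.0299]
bed y range at -0.05 -0.06354815875834972 0.06695853895185824
bed y range at -0.03 -0.06368984101656283 0.06663324200569587
bed y range at -0.01 -0.0639141210117296 0.06662406436526397
stop/back 1599 [ 0.01172578 -0.044983  ] [0.02603135 0.04499211] 0.05136299210821538
-0.04 [0.01190106 0.01904926 0.02521346]
-0.02 [0.01184008 0.01896633 0.0251313 ]
0.0 [0.01181353 0.01896615 0.02594267]
0.019999999999999997 [0.01273249 0.01982458 0.02596251]
0.04 [0.01293191 0.01904379 0.02601288]
block 7591 [0.46099033 0.06807151 0.17847515] ((458.5311279296875, 68.55084991455078), (48.91145706176758, 57.588356018066406), 77.41429901123047)
[[-0.06829332 -0.02067138]
 [-0.0122958   0.02168291]]
```

View pics/w2a.png

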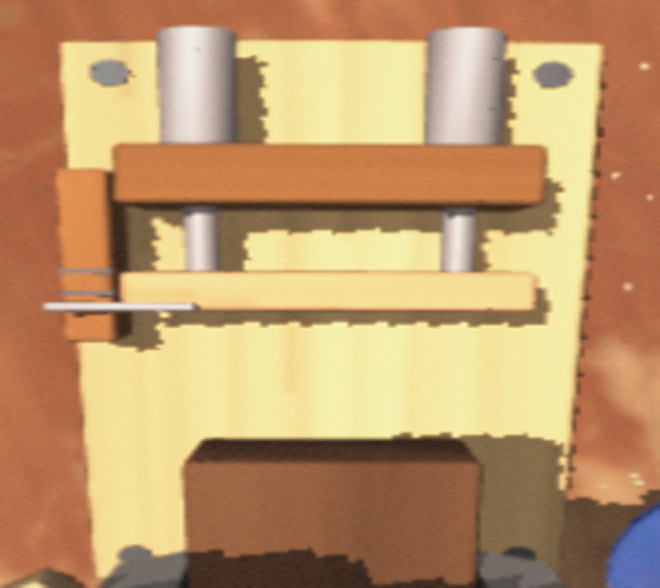

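Call:
play_rows --plan '[[[0,0.02,-0.8],[0,0,0]],[[0,0.02,-1.6],[0,0,0]],[[0,0.02,-2.2],[0,0,0]],[[0,0.02,-2.5],[0,0,0]],[[0,0.02,-2.7],[0,0,0]],[[0,0.02,-2.7],[0,0,0]],[[0,0.02,-2.7],[0,0,0]]]'

```text
time: 7.12
tool_pos: [0.452, 0.0707, 0.0257]
tool_rot: [-3.141, -0.002, -0.235]
contact_force: [0.5, 1.1, -0.8]
grip_width: 0.0395
```

Call:
play_rows --plan '[[[0,0,-0.04],[0,0,0]],[[0,0,-0.04],[0,0,0]],[[0,0,-0.04],[0,0,0]]]'

```text
time: 7.5
tool_pos: [0.4511, 0.0707, 0.0227]
tool_rot: [3.142, -0.0, -0.235]
contact_force: [0.2, 0.8, -0.4]
grip_width: 0.0396
```

```bash
python3 - <<'E'
from h import *
s=read_state();print(s)
E
```

```text
{'time': 7.5, 'joint_positions': array([ 3.12443873e-02, -6.54510076e-03,  1.84270704e+00, -1.09440958e-04,
        1.30509590e+00,  1.83750601e+00]), 'joint_velocities': array([ 0.00137756,  0.00225975,  0.00174377, -0.00065938, -0.00064699,
        0.00025128]), 'joint_efforts': array([ 2.26907805e-04, -2.71646208e+01, -2.74383706e+01, -5.03642106e-03,
       -7.94196082e-02, -3.88957585e-05]), 'tool_pos': array([0.4510861 , 0.07068909, 0.02270164]), 'tool_rot': array([ 3.14157902e+00, -3.50803850e-04, -2.35436571e-01]), 'contact_force': array([ 0.17355259,  0.82557287, -0.37122023]), 'moment': array([ 0.03736472,  0.03934868, -0.00929193]), 'grip_width': 0.03962639882286503}
```

Call:
play_rows --plan '[[[0,0,-0.03],[0,0,0]],[[0,0,-0.03],[0,0,0]],[[0,0,-0.03],[0,0,0]]]'

```text
time: 7.88
tool_pos: [0.451, 0.0707, 0.021]
tool_rot: [3.141, 0.0, -0.235]
contact_force: [-0.0, 0.1, -0.5]
grip_width: 0.0396
```

Call:
play_rows --plan '[[[0,0,-0.02],[0,0,0]],[[0,0,-0.02],[0,0,0]],[[0,0,-0.02],[0,0,0]]]'

```text
time: 8.25
tool_pos: [0.451, 0.0707, 0.02]
tool_rot: [3.142, 0.0, -0.235]
contact_force: [-0.0, 0.1, -1.5]
grip_width: 0.0399
```

Call:
play_rows --plan '[[[0,0,-0.02],[0,0,0]],[[0,0,-0.02],[0,0,0]],[[0,0,-0.02],[0,0,0]]]'

```text
time: 8.62
tool_pos: [0.451, 0.0707, 0.02]
tool_rot: [3.141, -0.0, -0.235]
contact_force: [-3.3, 0.3, 5.7]
grip_width: 0.0396
```

```bash
python3 - <<'E'
from h import *
s=read_state();save('side','s3');save('wrist','w3')
im=cv2.imread('pics/s3.png');cv2.imwrite('pics/s3z.png',cv2.resize(im[190:265,220:350],None,fx=6,fy=6,interpolation=cv2.INTER_CUBIC))
E
```

```text
(no output)
```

View pics/s3z.png

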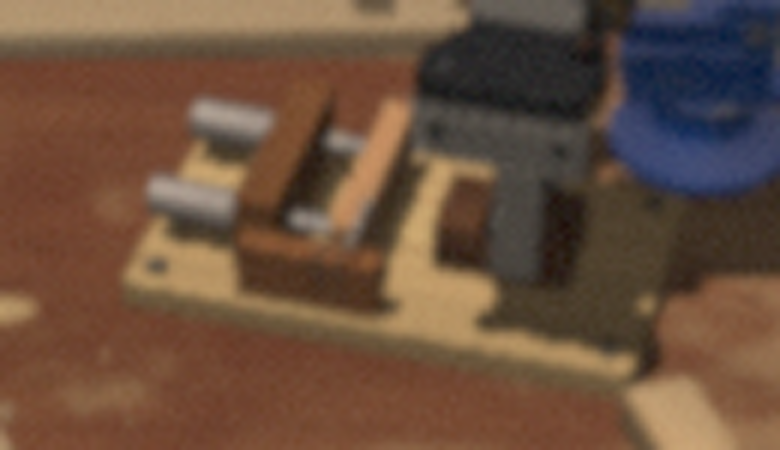

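View pics/w3.png

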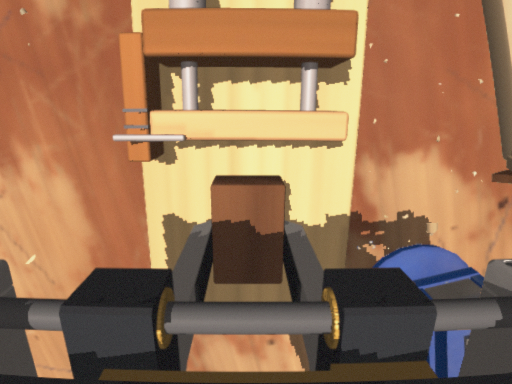

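Call:
play_rows --plan '[[[0,0,0.01],[0,0,0]],[[0.05,-0.012,0.01],[0,0,0]],[[0.1,-0.024,0.01],[0,0,0]],[[0.15,-0.036,0.01],[0,0,0]],[[0.2,-0.048,0.01],[0,0,0]],[[0.25,-0.06,0.01],[0,0,0]],[[0.3,-0.072,0.01],[0,0,0]],[[0.35,-0.084,0.01],[0,0,0]],[[0.39,-0.094,0.01],[0,0,0]],[[0.39,-0.094,0.01],[0,0,0]],[[0.39,-0.094,0.01],[0,0,0]]]'

```text
time: 10.1
tool_pos: [0.4708, 0.0661, 0.02]
tool_rot: [-3.141, -0.001, -0.235]
contact_force: [-2.3, 0.7, 4.4]
grip_width: 0.0392
```

```bash
python3 - <<'E'
from h import *
s=read_state();print(s['contact_force'],s['moment']);save('wrist','w4')
im=cv2.imread('pics/w4.png');cv2.imwrite('pics/w4z.png',cv2.resize(im[60:300,100:370],None,fx=2.5,fy=2.5,interpolation=cv2.INTER_CUBIC))
E
```

```text
[-2.2890957   0.74295306  4.37041721] [ 0.05946353  0.34628485 -0.04135314]
```

View pics/w4z.png

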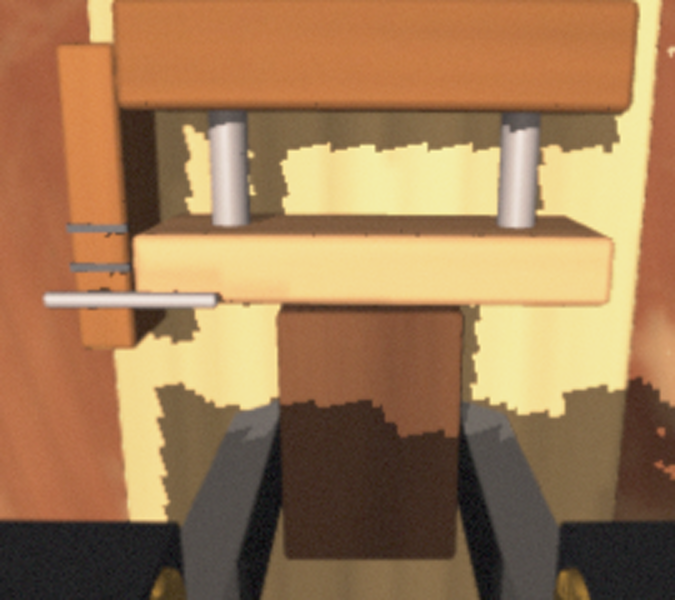

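The picture shows the block centred on the stop (370 against 372 in the crop), with a few mm of gap left and the pointer at rest below both marks. I'll push on slowly.

Call:
play_rows --plan '[[[0.03,-0.007,0],[0,0,0]],[[0.06,-0.014,0],[0,0,0]],[[0.09,-0.022,0],[0,0,0]],[[0.12,-0.029,0],[0,0,0]],[[0.12,-0.029,0],[0,0,0]]]'

```text
time: 10.78
tool_pos: [0.4759, 0.0649, 0.02]
tool_rot: [-3.141, 0.002, -0.235]
contact_force: [-6.2, 0.5, 6.9]
grip_width: 0.0394
```

```bash
python3 - <<'E'
from h import *
s=read_state();print(s['tool_pos'],s['contact_force'],s['moment']);save('wrist','w5')
im=cv2.imread('pics/w5.png');cv2.imwrite('pics/w5z.png',cv2.resize(im[60:300,100:370],None,fx=2.5,fy=2.5,interpolation=cv2.INTER_CUBIC))
E
```

```text
[0.47586025 0.06488972 0.0199762 ] [-6.21583979  0.45321347  6.91336467] [ 0.15554059  0.77860308 -0.01358618]
```

View pics/w5z.png

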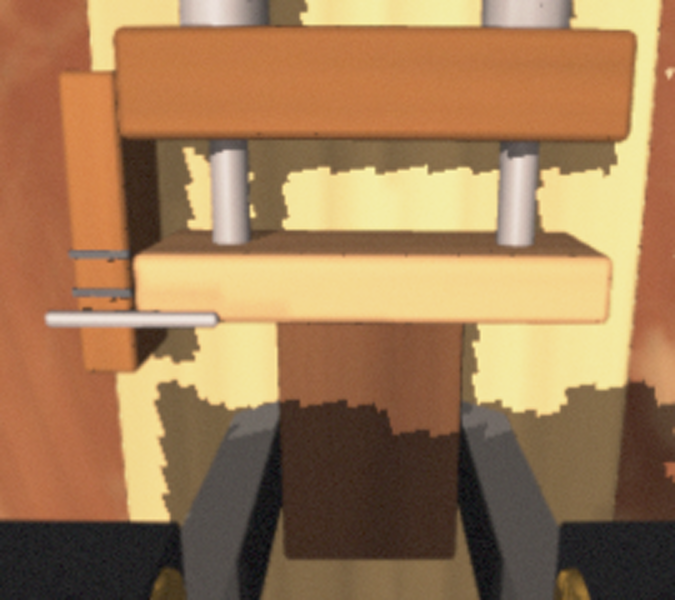

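Contact is made and the stop is back about 1 mm (27 px to the first mark, with the marks 38 px = 8 mm apart). I'll push about 8 mm more.

Call:
play_rows --plan '[[[0.02,-0.005,0],[0,0,0]],[[0.04,-0.01,0],[0,0,0]],[[0.06,-0.014,0],[0,0,0]],[[0.08,-0.019,0],[0,0,0]],[[0.1,-0.024,0],[0,0,0]],[[0.12,-0.029,0],[0,0,0]],[[0.14,-0.033,0],[0,0,0]],[[0.156,-0.037,0],[0,0,0]],[[0.156,-0.037,0],[0,0,0]],[[0.156,-0.037,0],[0,0,0]]]'

```text
time: 12.08
tool_pos: [0.4806, 0.0638, 0.02]
tool_rot: [3.141, 0.009, -0.235]
contact_force: [-12.4, 3.4, 14.4]
grip_width: 0.0394
```

```bash
python3 - <<'E'
from h import *
s=read_state();print(s['tool_pos'],s['contact_force'],s['moment']);save('wrist','w6')
im=cv2.imread('pics/w6.png');cv2.imwrite('pics/w6z.png',cv2.resize(im[60:300,100:370],None,fx=2.5,fy=2.5,interpolation=cv2.INTER_CUBIC))
E
```

```text
[0.48057211 0.06378997 0.01997849] [-12.3689459    3.36419289  14.40306028] [ 0.38107008  2.06767446 -0.17237967]
```

View pics/w6z.png

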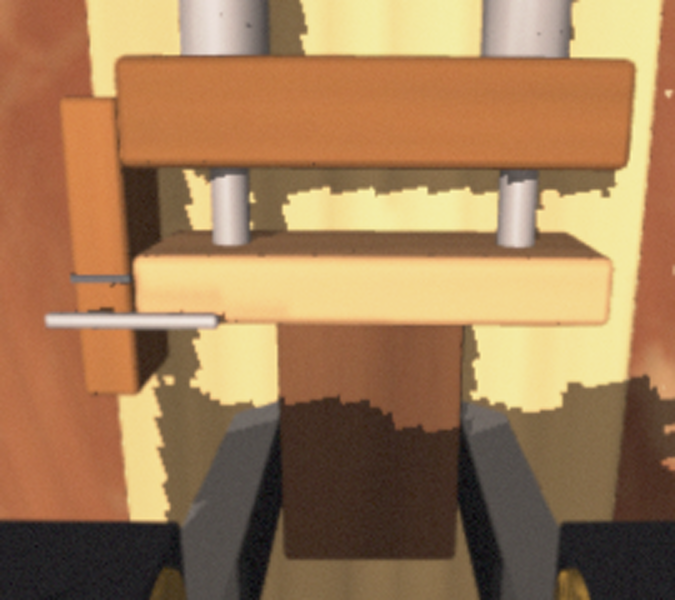

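The pointer now covers the first mark, so the stop is at about 6 mm. The downward load has grown to 14 N, so I'll ease z up 1 mm while pushing on about 5 mm.

Call:
play_rows --plan '[[[0,0,0.01],[0,0,0]],[[0.02,-0.005,0.02],[0,0,0]],[[0.04,-0.01,0.02],[0,0,0]],[[0.06,-0.014,0.02],[0,0,0]],[[0.08,-0.019,0.02],[0,0,0]],[[0.1,-0.024,0.02],[0,0,0]],[[0.1,-0.024,0.02],[0,0,0]],[[0.1,-0.024,0.02],[0,0,0]]]'

```text
time: 13.12
tool_pos: [0.484, 0.0629, 0.0201]
tool_rot: [3.141, 0.012, -0.235]
contact_force: [-15.0, 3.9, 13.0]
grip_width: 0.0394
```

```bash
python3 - <<'E'
from h import *
s=read_state();print(s['tool_pos'],s['tool_rot'],s['contact_force'],s['moment']);save('wrist','w7');save('side','s7')
im=cv2.imread('pics/w7.png');cv2.imwrite('pics/w7z.png',cv2.resize(im[60:300,100:370],None,fx=2.5,fy=2.5,interpolation=cv2.INTER_CUBIC))
im=cv2.imread('pics/s7.png');cv2.imwrite('pics/s7z.png',cv2.resize(im[190:265,220:350],None,fx=6,fy=6,interpolation=cv2.INTER_CUBIC))
E
```

```text
[0.48403854 0.06292841 0.02008504] [ 3.1411922   0.01214457 -0.23535593] [-15.02033342   3.91675587  12.9561909 ] [ 0.55977603  2.33613134 -0.12433994]
```

View pics/w7z.png

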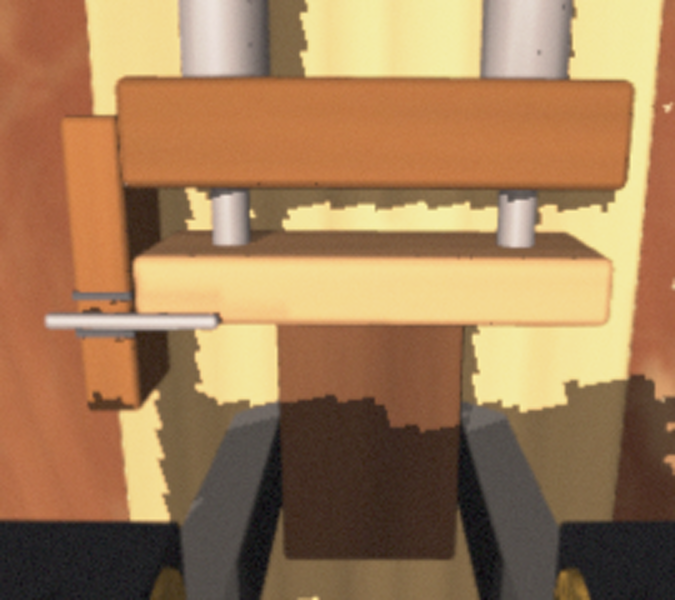

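View pics/s7z.png

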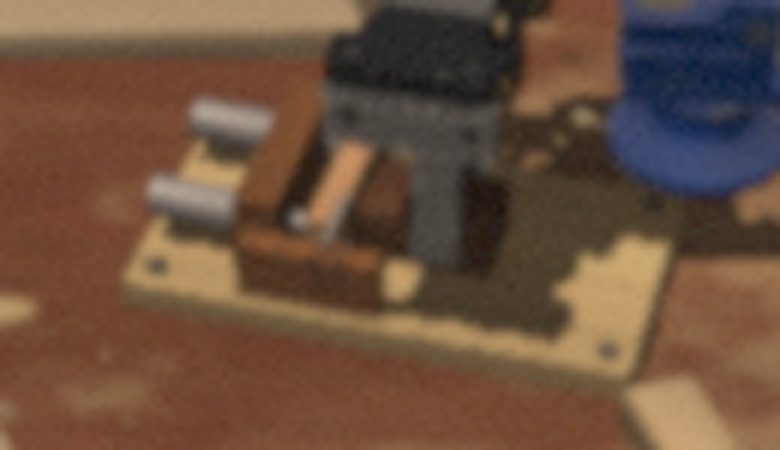

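The pointer is at row 321 between the marks at 297 and 334, so the stop is at about 9 mm and the block is square and centred. I'll hold briefly to check for creep.

Call:
play_rows --plan '[[[0,0,0],[0,0,0]],[[0,0,0],[0,0,0]],[[0,0,0],[0,0,0]],[[0,0,0],[0,0,0]],[[0,0,0],[0,0,0]],[[0,0,0],[0,0,0]],[[0,0,0],[0,0,0]],[[0,0,0],[0,0,0]]]'

```text
time: 14.22
tool_pos: [0.484, 0.0629, 0.0201]
tool_rot: [3.141, 0.012, -0.235]
contact_force: [-14.1, 2.7, 13.1]
grip_width: 0.0399
```

```bash
python3 - <<'E'
from h import *
p,d=save('wrist','w8')
im=cv2.imread('pics/w8.png');cv2.imwrite('pics/w8z.png',cv2.resize(im[60:300,100:370],None,fx=2.5,fy=2.5,interpolation=cv2.INTER_CUBIC))
E
```

```text
(no output)
```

View pics/w8z.png

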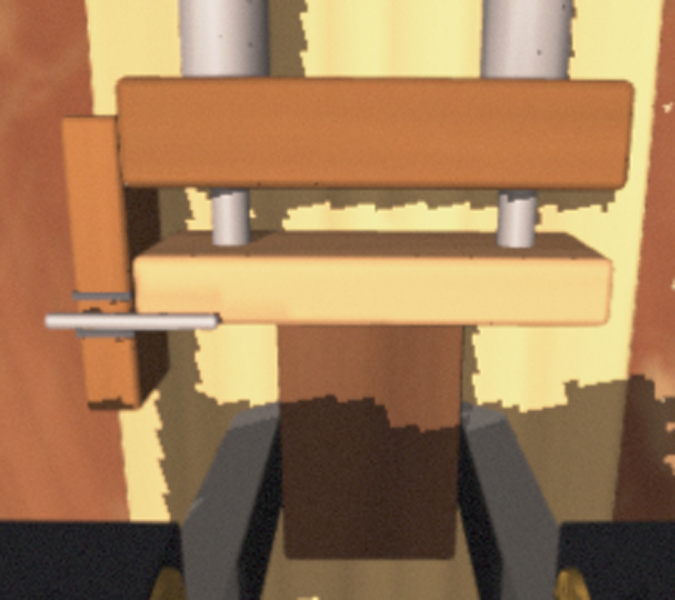

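There is no creep: the pointer still stands between the marks (321, with marks at 297 and 334), and the block is held square. I'm handing in.

```bash
python3 -c "
from cell import manip
print(manip.finish_job())"
```

```text
the job is handed in; nothing more can be done
None
```

I handed the job in at about 14.3 s with the thick dark offcut pressed against the stop and still gripped at 45 N. No verdict was reported.

I gripped the block across its 40 mm width, turned it about 91°, laid it on the bed and pushed it along the jig's x in small steps.

**Last checks, after a one-second hold before hand-in:**
- **Pointer:** it stood between the two marks, with the stop about 9 mm back and no creep.
- **Alignment:** the block was centred on the stop to within about 1 mm by picture, and the wrist camera showed it square to the stop. The tool was tilted only 0.012 rad.
- **Forces:** the wrist read about 14 N horizontally and 13 N downward. I put the force on the stop at about 9 N, from its travel at 1 N per mm; I take the rest to be bed friction.

**Less certain:**
- The pointer sits above the rail, so reading it off the marks is offset by about 0.5 mm. Tool travel since contact gave about the same figure.
- The top and wrist cameras disagreed by 2 mm on the block's position, well inside the 10 mm centring limit.
- I did not re-measure the other objects at the end; none of the moves came near them.

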